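Kick the failed can off the test pad

TASK

The can standing on the round dark pad of the kicker stand has failed its leak test. Cock the stand's sprung kicker arm by pressing its round cocking pad down until the sear catches, and let go so that it stays cocked by itself; then press the square trigger pad to release it, so that the kicker knocks the can along the lane, clear of the dark pad and still upright. Do not touch the can yourself.

Things in the scene. Friction and masses are not known exactly. Their poses are not given: they have to be found in the camera images.
- cocking_pad (a point): Top centre of the round grey pad, 40 mm wide, on the kicker's 100 mm crank. At rest it is 197 mm above the table, tilted 0.4 rad. Pushed from above it goes almost straight down; 72 mm lower the sear catches, a solid stop is 10 mm below that. Takes up to 14 N; springs back up if let go before the catch. Fired, it flies up to 225 mm above the table: keep clear of it.
- trigger_pad (a point): Top centre of the square grey trigger pad, 36 mm wide, level, 208 mm above the table, on the outer end of the sear lever. Axes: z up, y along the can lane in the direction of the kick; the cocking pad at rest is at x -65, y +237 mm from it. Pressed 10 to 14 mm down (8 N, springs back, stop at 22 mm) it frees the cocked kicker.
- kicker (a joint): Angle of the sprung kicker arm in rad: 0 at rest, hanging with its grey paddle just behind the can; grows as the cocking pad is pressed. The sear holds it at about 0.75; stop at 0.87. Fired, it swings to -0.35 at most and settles near 0.
- can: The failed tin can: bright metal, 80 mm wide and high, about 70 g, origin at its underside's centre, 12 mm above the table. It stands on the round dark pad (84 mm wide, centre at x +65, y +205 mm in the trigger pad's axes) between the lane's two low steel rails; 150 mm of open lane follow, up to an end stop. Like cans outside the lane are bystanders.

How it is judged:
By the outcome, as a careful person would: the job done as asked, in the order asked, and still so for the second after the job is handed in, with the robot touching nothing.
It also fails if it takes over 43 s, if anything falls off the work surface, if the arm or the gripper's body presses on something with over 40 N, if the wrist force passes 120 N, or if a joint passes its speed limit or range.

ROBOT

A 6-joint arm with a two-finger parallel gripper is mounted at the origin on the work surface. World frame = base frame: x ahead of the robot, y to its left, z up, the work surface at z = 0. Lengths are in m, angles in rad, forces in N, time in s.
With the tool pointing down it reaches from about 0.3 to 0.875 m from the base axis. Payload 6.4 kg.
Tool frame: the origin (TCP) lies between the finger pads; the fingertips stand 19 mm ahead of it and the grasp point (between the pads) is the TCP (ctrl.tips_ahead is the z of the fingertips in the tool frame, in m); z points along the fingers, y is the line along which they close (so a half turn about z gives the same grasp; the last joint's range is limited). The gripper opens to 85 mm and grips with 20 to 120 N. Pads are 22 mm wide; open, the fingers measure 114 mm over their backs; the gripper's body (76 mm by 85 mm) begins 54 mm behind the grasp point. The pads swing forward as they close: fully open they stand 13 mm farther back than shut.
Start: joints at [-0.206, 0.181, 1.607, -0, 1.354, -0.206], TCP at [0.575, 0, 0.25] pointing down, gripper open.
Joint ranges: [-2.99, 2.99], [-0.89, 2.07], [0.3, 2.58], [-1.14, 4.28], [0, 2.63], [-3.12, 3.12]. Speed limits (rad/s): [2.57, 2.57, 3.01, 3.14, 3.14, 3.14].

INTERFACE

Orientations are given as a unit quaternion [w, x, y, z].
In Python, from bench import readout, vision, ctrl gives the robot as it stands.
- The arm moves only by the tool play_rows, never from a script. Its arguments are lists of equal length, an entry for each row: "xyz": the shift along the tool's x, y, z in mm, a list of three; "rot": the turn, a rotation vector about the tool's x, y, z in rad, a list of three; "grip": the opening, from 0 (shut) to 1 (fully open). In form: {"xyz": [[x, y, z], ...], "rot": [[rx, ry, rz], ...], "grip": [grip, ...]}. A call has exactly 10 rows; each row is the pose to reach, as a shift and turn from the pose commanded when the call began, along the tool's axes at that moment; what a row does not reach only later rows make up. A row lasts 1/8 s, in which the tool goes at most 62.5 mm and 10.7 degrees, less where a joint would pass 70% of its speed; a pose out of reach is approached as far as the arm can. A call with a gripper value outside its range is refused whole. The fingers move at their own pace and stop on an object; the grip force is fixed at half the most. Time passes only in rows, so rows that repeat a pose let the fingers close, or fill a call up. It gives the time, the measured TCP pose, the force, the opening and the grip force at its end, in the units of the state.
- readout.get_obs(): the state, without advancing time (a new reading comes with each control period).
- vision.camera(name): name is "scene" or "side" or "wrist"; returns a dict with "color" (400x640x3 uint8, red, green, blue), "depth" (400x640 float32, m along the optical axis (not along the pixel's ray), 0 where there is no reading), "camera_matrix" (3x3 intrinsics, pixels), "extrinsics" (4x4, takes a point from camera to world coordinates); the wrist camera has in their place "hand_eye" (4x4, takes a point from camera to tool coordinates, whose origin is the TCP and whose axes are the flange's). Camera axes: x right, y down, z forward; pixel columns grow to the right and rows downward; lengths in m; the calibration is good to about 2 mm. A picture is of the moment at which its call begins: read the wrist's pose just before it.
- ctrl.hand_in(): hands the job in; it is judged then, once.
The state is a dict: "time_s": time; "q": joint angles; "dq": joint speeds; "joint_efforts": joint torques, N m; "eef_pos": TCP position; "eef_rot": TCP orientation; "wrist_force": force on the tool from outside, world axes, zero at the start; "torque": the same for the moment, N m; "opening": opening from 0.0 (shut) to 1.0 (fully open); "grasp_force": force on a finger pad.
Only numpy, scipy, OpenCV 4.12 (cv2) and the standard library are available. Lean on these libraries where they do the work, as an engineer would, in place of code of your own. Each camera call takes 0.05 s, during which the arm holds its last target. There are 200 camera calls.

## Working session

There is one attempt and no reset: what is moved stays moved. The work goes in short steps, Python scripts to look and compute and a tool call to move; the robot and the scene stay as the last step left them, time stands still between calls to the robot, and variables do not carry over. Pictures are saved under pics/ and viewed, at most 10 in all, crops included, and the job is handed in when it is done.

Besides the shell and the picture viewer there is one more tool, called after "Call:" as name(argument=value, ...) on one line, values as JSON. play_rows: Moves the arm, as the interface text tells. Its arguments: {"type":"object","properties":{"xyz":{"type":"array","items":{"type":"array","items":{"type":"number"}}},"rot":{"type":"array","items":{"type":"array","items":{"type":"number"}}},"grip":{"type":"array","items":{"type":"number"}}},"required":["xyz","rot","grip"]}

```bash
mkdir -p pics
python3 - <<'E'
from bench import readout, vision, ctrl
import cv2, numpy as np
o=readout.get_obs(); print({k:np.round(v,3).tolist() for k,v in o.items()}, ctrl.tips_ahead)
for n in ("scene","side"):
    c=vision.camera(n); cv2.imwrite(f"pics/{n}0.png",c["color"][:,:,::-1]); np.savez(f"{n}0.npz",**c)
    print(n,np.round(c["camera_matrix"],1).tolist(),np.round(c["extrinsics"],3).tolist())
E
```

```text
{'time_s': 0.0, 'q': [-0.206, 0.182, 1.608, -0.0, 1.354, -0.206], 'dq': [0.0, -0.002, -0.001, 0.0, 0.001, -0.002], 'joint_efforts': [0.0, -44.487, -35.134, -0.0, 0.009, 0.0], 'eef_pos': [0.574, 0.0, 0.249], 'eef_rot': [-0.001, 0.707, 0.707, -0.0], 'wrist_force': [-0.342, -0.103, -0.101], 'torque': [-0.019, 0.022, -0.019], 'grasp_force': 0.0, 'opening': 1.004} 0.019
scene [[415.1, 0.0, 319.8], [0.0, 415.1, 203.6], [0.0, 0.0, 1.0]] [[0.644, 0.437, -0.628, 1.051], [0.765, -0.35, 0.541, -0.376], [0.017, -0.829, -0.559, 0.568], [0.0, 0.0, 0.0, 1.0]]
side [[412.6, 0.0, 318.7], [0.0, 412.6, 194.9], [0.0, 0.0, 1.0]] [[-0.873, -0.346, 0.344, 0.334], [-0.488, 0.641, -0.593, 0.451], [-0.016, -0.685, -0.728, 0.724], [0.0, 0.0, 0.0, 1.0]]
```

View pics/scene0.png

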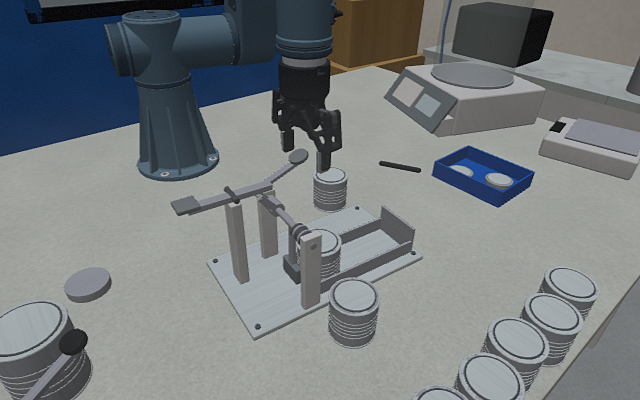

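View pics/side0.png

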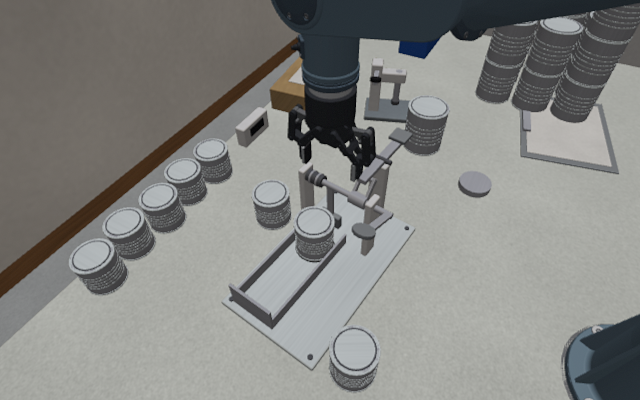

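The scene view shows the trigger pad at about (185,206) and the cocking pad at (298,156). In the side view the cocking pad is at (363,231), the trigger pad at (400,137), and the lane can's top at (314,215).

```bash
cat > h.py <<'E'
import numpy as np
def pt(c,u,v,r=2):
    d=c["depth"][v-r:v+r+1,u-r:u+r+1]; z=np.median(d[d>0]); K=c["camera_matrix"]
    return (c["extrinsics"]@[(u-K[0,2])*z/K[0,0],(v-K[1,2])*z/K[1,1],z,1])[:3]
def cloud(c):
    K=c["camera_matrix"]; z=c["depth"]; v,u=np.mgrid[:400,:640]
    P=np.stack([(u-K[0,2])*z/K[0,0],(v-K[1,2])*z/K[1,1],z,np.ones_like(z)],-1)
    return (P@c["extrinsics"].T)[...,:3]
E
python3 - <<'E'
from h import *
s=np.load("scene0.npz"); d=np.load("side0.npz")
for n,c,u,v in [("trig",s,185,206),("cock",s,298,156),("can",s,323,238),("cock",d,363,231),("trig",d,401,136),("can",d,314,215)]:
    print(n,pt(c,u,v).round(3))
# pad patches: points near seeds by 3D
for n,c,u,v,zr in [("trig s",s,185,206,.006),("trig d",d,401,136,.006),("cock s",s,298,156,.015),("cock d",d,363,231,.015),("can d",d,314,215,.006)]:
    P=cloud(c); p=pt(c,u,v); m=(np.abs(P-p)<[.05,.05,zr]).all(-1)
    Q=P[m]; print(n,m.sum(),Q.min(0).round(3),Q.max(0).round(3),Q.mean(0).round(3))
# trial: lane axis from rails: base plate corners in side view
for u,v in [(226,302),(310,361),(409,228)]: print(pt(d,u,v,1).round(3))
E
```

```text
trig [ 0.525 -0.192  0.209]
cock [0.487 0.054 0.2  ]
can [0.609 0.015 0.095]
cock [0.48  0.061 0.201]
trig [ 0.513 -0.184  0.209]
can [ 0.614 -0.009  0.094]
trig s 381 [ 0.498 -0.209  0.203] [ 0.538 -0.171  0.211] [ 0.521 -0.191  0.208]
trig d 246 [ 0.497 -0.208  0.203] [ 0.536 -0.169  0.212] [ 0.515 -0.187  0.209]
cock s 255 [0.459 0.035 0.185] [0.503 0.071 0.207] [0.485 0.053 0.198]
cock d 323 [0.463 0.037 0.191] [0.501 0.075 0.207] [0.481 0.059 0.2  ]
can d 1085 [ 0.567 -0.058  0.088] [0.664 0.041 0.1  ] [0.608 0.002 0.094]
[0.69  0.202 0.012]
[0.493 0.222 0.013]
[ 0.448 -0.134  0.014]
```

The trigger pad is at about (0.518, -0.189, 0.208) and the cocking pad at about (0.483, 0.056, 0.199). That puts the lane about 7° off world y, which fits the can at (0.608, 0.002) and the plate edge. Next I go above the cocking pad with the gripper shut.

Call:
play_rows(xyz=[[15, -25, 0], [30, -48, 0], [45, -72, 0], [58, -91, 0], [58, -91, 0], [58, -91, 0], [58, -91, 0], [58, -91, 0], [58, -91, 0], [58, -91, 0]], rot=[[0, 0, 0], [0, 0, 0], [0, 0, 0], [0, 0, 0], [0, 0, 0], [0, 0, 0], [0, 0, 0], [0, 0, 0], [0, 0, 0], [0, 0, 0]], grip=[0, 0, 0, 0, 0, 0, 0, 0, 0, 0])

```text
time_s: 1.35
eef_pos: [0.4841, 0.0579, 0.2502]
eef_rot: [-0.0, 0.707, 0.707, -0.0]
wrist_force: [0.6, 0.5, -0.6]
opening: 0.003
grasp_force: 0.0
```

Run:
```python
from bench import readout, vision
import cv2
from h import *
o=readout.get_obs(); print(o["time_s"],o["eef_pos"].round(4) if hasattr(o["eef_pos"],"round") else o["eef_pos"],o["opening"])
a=vision.camera("side"); b=vision.camera("scene")
for n,c in (("side1",a),("scene1",b)): np.savez(n+".npz",**c)
A=cv2.resize(a["color"][60:310,230:480],(400,400)); B=cv2.resize(b["color"][60:310,130:380],(400,400))
cv2.imwrite("pics/c1.png",np.hstack([A,B])[:,:,::-1])
# surroundings of cocking pad above z=.11
for c in (a,b):
    P=cloud(c).reshape(-1,3); P=P[(c["depth"].ravel()>0)&(np.hypot(P[:,0]-.483,P[:,1]-.056)<.1)&(np.hypot(P[:,0]-.483,P[:,1]-.056)>.03)&(P[:,2]>.13)&(P[:,2]<.222)]
    print(len(P), P[:,1].max() if len(P) else 0, P[::max(1,len(P)//12)].round(3).tolist())
```

```text
1.35 [0.4841 0.0579 0.2502] 0.002625768398645574
277 0.027956682407987432 [[0.537, -0.028, 0.157], [0.48, -0.036, 0.157], [0.484, -0.032, 0.154], [0.47, -0.034, 0.157], [0.478, -0.019, 0.162], [0.466, -0.03, 0.155], [0.478, -0.006, 0.167], [0.469, -0.011, 0.165], [0.466, -0.021, 0.153], [0.474, 0.005, 0.17], [0.482, 0.021, 0.177], [0.469, 0.007, 0.167], [0.472, 0.027, 0.173]]
210 0.026538189196431528 [[0.471, 0.026, 0.178], [0.476, 0.02, 0.176], [0.473, 0.01, 0.174], [0.482, 0.013, 0.175], [0.485, 0.021, 0.171], [0.474, 0.0, 0.169], [0.481, 0.003, 0.169], [0.483, 0.008, 0.166], [0.476, -0.01, 0.165], [0.48, -0.005, 0.16], [0.512, -0.024, 0.164], [0.513, -0.027, 0.161], [0.515, -0.024, 0.156]]
```

View pics/c1.png

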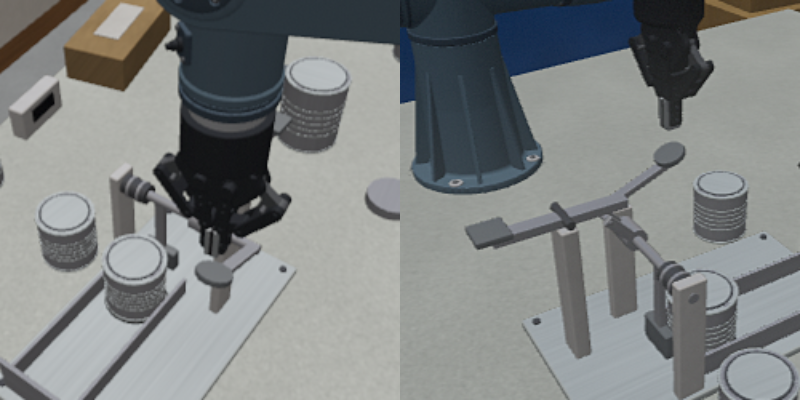

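The shut fingertips are centred over the cocking pad: the pad is at (212,273) in the left half and (670,153) in the right. Nothing tall is within 70 mm. Pressing now.

Call:
play_rows(xyz=[[0, 0, 15], [0, 0, 25], [0, 0, 35], [0, 0, 45], [0, 0, 55], [0, 0, 65], [0, 0, 75], [0, 0, 83], [0, 0, 90], [0, 0, 90]], rot=[[0, 0, 0], [0, 0, 0], [0, 0, 0], [0, 0, 0], [0, 0, 0], [0, 0, 0], [0, 0, 0], [0, 0, 0], [0, 0, 0], [0, 0, 0]], grip=[0, 0, 0, 0, 0, 0, 0, 0, 0, 0])

```text
time_s: 2.7
eef_pos: [0.485, 0.0591, 0.161]
eef_rot: [0.0, 0.707, 0.707, 0.002]
wrist_force: [-1.1, 6.6, 9.8]
opening: 0.001
grasp_force: 5.6
```

Call:
play_rows(xyz=[[0, 0, 4], [0, 0, 8], [0, 0, 10], [0, 0, 12], [0, 0, 14], [0, 0, 14], [0, 0, 14], [0, 0, 14], [0, 0, 14], [0, 0, 14]], rot=[[0, 0, 0], [0, 0, 0], [0, 0, 0], [0, 0, 0], [0, 0, 0], [0, 0, 0], [0, 0, 0], [0, 0, 0], [0, 0, 0], [0, 0, 0]], grip=[0, 0, 0, 0, 0, 0, 0, 0, 0, 0])

```text
time_s: 3.95
eef_pos: [0.485, 0.0574, 0.1479]
eef_rot: [0.001, 0.707, 0.707, 0.0]
wrist_force: [-4.1, -1.5, 15.2]
opening: 0.0
grasp_force: 6.7
```

Run:
```python
from bench import readout, vision
import cv2
from h import *
a=vision.camera("side"); b=vision.camera("scene")
for n,c in (("side2",a),("scene2",b)): np.savez(n+".npz",**c)
A=cv2.resize(a["color"][60:310,230:480],(400,400)); B=cv2.resize(b["color"][60:310,130:380],(400,400))
cv2.imwrite("pics/c2.png",np.hstack([A,B])[:,:,::-1])
o=readout.get_obs();print(o["eef_pos"],o["wrist_force"])
```

```text
[0.48494473 0.05744061 0.14790887] [-4.36005809 -1.09499312 14.61522004]
```

View pics/c2.png

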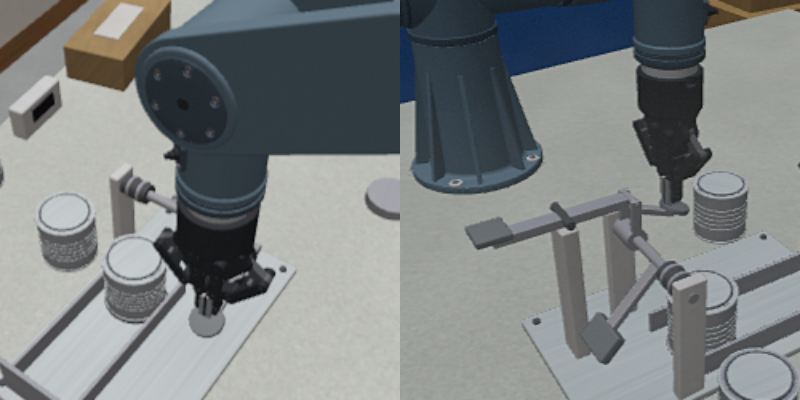

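The kicker is swung back, with the paddle at (603,340) and the pad at (683,208) in the right half, and is near the catch. I'll press a few mm more.

Call:
play_rows(xyz=[[0, 0, 2], [0, 0, 3], [0, 0, 4], [0, 0, 5], [0, 0, 6], [0, 0, 6], [0, 0, 6], [0, 0, 6], [0, 0, 6], [0, 0, 6]], rot=[[0, 0, 0], [0, 0, 0], [0, 0, 0], [0, 0, 0], [0, 0, 0], [0, 0, 0], [0, 0, 0], [0, 0, 0], [0, 0, 0], [0, 0, 0]], grip=[0, 0, 0, 0, 0, 0, 0, 0, 0, 0])

```text
time_s: 5.3
eef_pos: [0.4856, 0.0575, 0.1423]
eef_rot: [0.002, 0.707, 0.707, 0.001]
wrist_force: [-3.2, -0.4, 16.4]
opening: -0.002
grasp_force: 7.1
```

Call:
play_rows(xyz=[[0, 0, -2], [0, 0, -5], [0, 0, -8], [0, 0, -11], [0, 0, -14], [0, 0, -17], [0, 0, -20], [0, 0, -20], [0, 0, -20], [0, 0, -20]], rot=[[0, 0, 0], [0, 0, 0], [0, 0, 0], [0, 0, 0], [0, 0, 0], [0, 0, 0], [0, 0, 0], [0, 0, 0], [0, 0, 0], [0, 0, 0]], grip=[0, 0, 0, 0, 0, 0, 0, 0, 0, 0])

```text
time_s: 6.55
eef_pos: [0.4839, 0.058, 0.1601]
eef_rot: [-0.0, 0.707, 0.707, -0.0]
wrist_force: [0.4, -0.6, 0.9]
opening: -0.002
grasp_force: 0.0
```

The wrist force is back to about zero with the pad down, so the sear holds. I'll rise and go above the trigger.

Call:
play_rows(xyz=[[0, 0, -40], [0, 0, -80], [0, 0, -110], [-40, 5, -110], [-85, 12, -110], [-130, 18, -110], [-175, 25, -110], [-215, 31, -110], [-246, 35, -110], [-246, 35, -110]], rot=[[0, 0, 0], [0, 0, 0], [0, 0, 0], [0, 0, 0], [0, 0, 0], [0, 0, 0], [0, 0, 0], [0, 0, 0], [0, 0, 0], [0, 0, 0]], grip=[0, 0, 0, 0, 0, 0, 0, 0, 0, 0])

```text
time_s: 7.8
eef_pos: [0.5189, -0.19, 0.2699]
eef_rot: [-0.0, 0.708, 0.706, -0.0]
wrist_force: [0.4, 0.2, 0.4]
opening: -0.0
grasp_force: 0.0
```

Run:
```python
from bench import readout, vision
import cv2
from h import *
a=vision.camera("side"); b=vision.camera("scene")
A=cv2.resize(a["color"][60:310,230:480],(400,400)); B=cv2.resize(b["color"][60:310,130:380],(400,400))
cv2.imwrite("pics/c3.png",np.hstack([A,B])[:,:,::-1])
o=readout.get_obs();print(o["time_s"],o["eef_pos"],o["wrist_force"])
for c in (a,b):
    P=cloud(c); m=(np.abs(P-[.518,-.189,.208])<[.04,.04,.006]).all(-1); print(m.sum(),P[m].mean(0).round(4) if m.any() else 0)
```

```text
7.9 [ 0.51876079 -0.18769305  0.26992195] [ 0.13982425 -0.18450921  0.31270057]
262 [ 0.5156 -0.1853  0.2082]
397 [ 0.5213 -0.1905  0.2083]
```

View pics/c3.png

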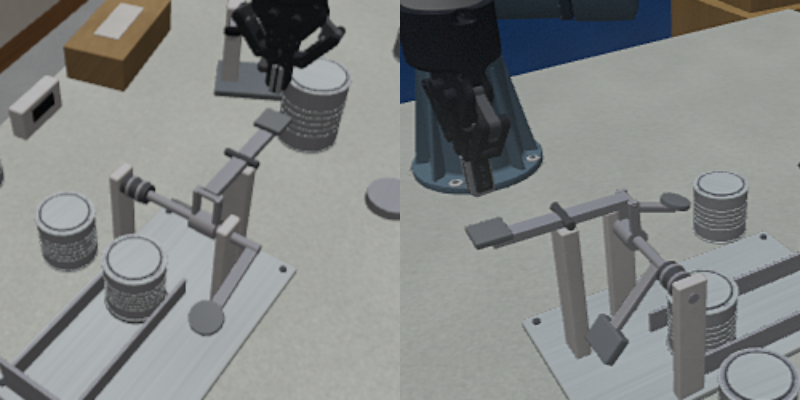

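The kicker stays cocked by itself: paddle raised at (606,340), cocking pad low at (675,201). The fingers are right above the trigger pad at (487,233), so I'll press the trigger.

Call:
play_rows(xyz=[[0, 0, 15], [0, 0, 30], [0, 0, 40], [0, 0, 46], [0, 0, 51], [0, 0, 55], [0, 0, 58], [0, 0, 58], [0, 0, 58], [0, 0, 58]], rot=[[0, 0, 0], [0, 0, 0], [0, 0, 0], [0, 0, 0], [0, 0, 0], [0, 0, 0], [0, 0, 0], [0, 0, 0], [0, 0, 0], [0, 0, 0]], grip=[0, 0, 0, 0, 0, 0, 0, 0, 0, 0])

```text
time_s: 9.15
eef_pos: [0.5193, -0.188, 0.2125]
eef_rot: [0.0, 0.707, 0.707, 0.0]
wrist_force: [1.4, -1.0, 3.2]
opening: -0.001
grasp_force: 1.5
```

Run:
```python
from bench import readout, vision
import cv2
from h import *
a=vision.camera("side"); b=vision.camera("scene")
A=cv2.resize(a["color"][60:310,210:460],(400,400)); B=cv2.resize(b["color"][90:340,180:430],(400,400))
cv2.imwrite("pics/c4.png",np.hstack([A,B])[:,:,::-1])
```

```text
(no output)
```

View pics/c4.png

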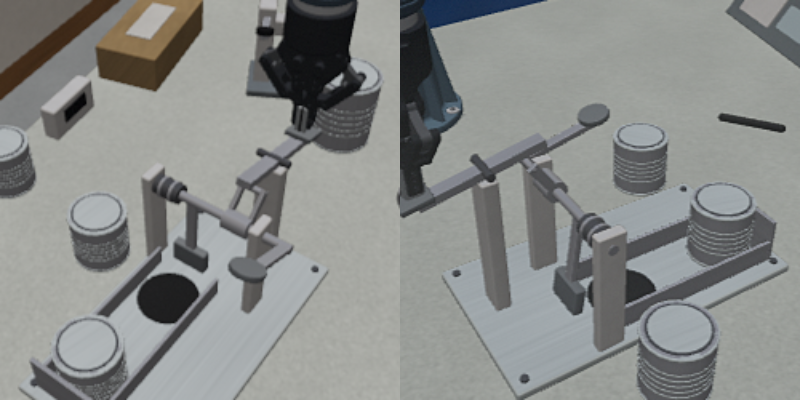

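The kicker fired. The can stands upright at the end of the lane, at (88,345) left and (722,205) right, and the dark pad at (168,298) is clear. I'll retreat straight up and let things settle.

Call:
play_rows(xyz=[[0, 0, -10], [0, 0, -25], [0, 0, -50], [0, 0, -80], [0, 0, -100], [0, 0, -100], [0, 0, -100], [0, 0, -100], [0, 0, -100], [0, 0, -100]], rot=[[0, 0, 0], [0, 0, 0], [0, 0, 0], [0, 0, 0], [0, 0, 0], [0, 0, 0], [0, 0, 0], [0, 0, 0], [0, 0, 0], [0, 0, 0]], grip=[0, 0, 0, 0, 0, 0, 0, 0, 0, 0])

```text
time_s: 10.5
eef_pos: [0.5189, -0.1879, 0.3119]
eef_rot: [-0.0, 0.707, 0.707, -0.0]
wrist_force: [-0.2, 0.0, 0.0]
opening: -0.001
grasp_force: 0.0
```

Run:
```python
from bench import readout, vision, ctrl
from h import *
a=vision.camera("side"); P=cloud(a)
m=(np.abs(P-[.63,.14,.092])<[.07,.07,.006]).all(-1); print("can top",m.sum(),P[m].mean(0).round(3))
o=readout.get_obs(); print(o["eef_pos"],o["wrist_force"])
if m.sum()>400: print(ctrl.hand_in())
```

```text
can top 1446 [0.622 0.156 0.093]
[ 0.51892777 -0.18793055  0.3119602 ] [-0.07101264  0.39193757  0.22228069]
the job is handed in; nothing more can be done
None
```

Job handed in at about 10.5 s: the kicker was cocked and held by itself, then fired with the trigger, and the can now stands upright down the lane, clear of the dark pad, with the arm touching nothing.

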